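Prop open the spice bin lid

ROBOT

A 6-joint arm with a two-finger parallel gripper is mounted at the origin on the work surface. World frame = base frame: x ahead of the robot, y to its left, z up, the work surface at z = 0. Lengths are in m, angles in rad, forces in N, time in s.
With the tool pointing down it reaches from about 0.425 to 1.125 m from the base axis. Payload 14.9 kg.
Tool frame: the origin (TCP) lies midway between the tips of the shut fingers; the grasp point (between the pads) lies arm.grip_depth behind it (arm.grip_depth is the distance from the TCP to the grasp point, in m); z points along the fingers, y is the direction in which the jaws open and shut (so a half turn about z gives the same grasp; the last joint's range is limited). The gripper opens to 91 mm and grips with 3 to 60 N. Pads are 32 mm wide; open, the fingers measure 118 mm over their backs; the gripper's body (76 mm by 178 mm) begins 60 mm behind the grasp point.
Start: joints at [1.211, 0.379, 1.734, -0, 1.028, -0.033], TCP at [0.225, 0.663, 0.194] pointing down, gripper open.
Joint ranges: [-2.77, 2.77], [-0.74, 2.19], [0, 2.66], [-1.06, 4.2], [0.31, 2.87], [-3.08, 3.08]. Speed limits (rad/s): [1.89, 1.89, 2.39, 3.14, 3.14, 3.14].

INTERFACE

Orientations are given as a rotation vector (axis times angle).
In Python, from bench import arm gives the robot as it stands.
- The arm moves only by the tool carry_out, never from a script. Its argument "moves" is a list of rows, each an object of numbers: "x", "y", "z": the shift along the world's x, y, z in cm; "ax", "ay", "az": the turn, a rotation vector about the world's x, y, z in degrees; "hand": the closure, from -1 (fully open) to 1 (shut), so that 0 is half open. In form: [{"x": .., "y": .., "z": .., "ax": .., "ay": .., "az": .., "hand": ..}, ...]. A call has 1 to 8 rows; each row shifts and turns the pose as measured when the row begins; what a row does not reach is not made up. A row lasts 1/10 s, in which the tool goes at most 50 mm and 8.59 degrees, less where a joint would pass 70% of its speed; a pose out of reach is approached as far as the arm can. A call with a gripper value outside its range is refused whole. The fingers move at their own pace and stop on an object; "newtons" is the grip in N (left out, the last holds). Time passes only in rows, so rows that do not move let the fingers close. It gives the time, the measured TCP pose, the force and the opening at its end, in the units of the state.
- arm.get_obs(): the state, without advancing time (a new reading comes with each control period).
- arm.get_image(name): name is "scene" or "top"; returns the picture (420x560x3 uint8, red, green, blue); there is no depth.
- arm.camera_model(name): a dict with "vfov" (degrees; the focal length in pixels is half the picture's height over the tangent of half this angle, whatever the lens; pixels are square), "cx", "cy" (the principal point, pixels), "dist" ([k1, k2, p1, p2, k3] as OpenCV has them; the pictures are not rectified), "rvec" (rotation vector, rad) and "tvec" (3), from world to camera coordinates, as OpenCV has them. Camera axes: x right, y down, z forward; pixel columns grow to the right and rows downward; lengths in m; the calibration is good to about 2 mm. A picture is of the moment at which its call begins. camera_model takes no time and is no camera call.
- arm.hand_in(): hands the job in, once; it reports no verdict.
The state is a dict: "time": time; "joint_pos": joint angles; "qd": joint speeds; "joint_efforts": joint torques, N m; "tool_pos": TCP position; "orientation": TCP orientation; "contact_force": force on the tool from outside, world axes, zero at the start; "ft_torque": the same for the moment, N m; "gripper_width": finger opening in m.
Only numpy, scipy, OpenCV 4.12 (cv2) and the standard library are available. Lean on these libraries where they do the work, as an engineer would, in place of code of your own. Each camera call takes 0.05 s, during which the arm holds its last target.

TASK

Open the hinged lid over the bin in the low wooden shelf and prop it: raise it on its steel prop rod, which has a wooden handle, and set the rod's foot fully home in the holding hole in the top of the rail on the shelf's end wall, so that the lid stays up by itself when you let go. Where the hole lies along the rail is not exactly known: feel for it with the foot, without forcing the foot against the wood. Leave the drawer and the things on the shelf top as they are.

Things in the scene. Friction and masses are not known exactly. Their poses are not given: they have to be found in the camera images.
- shelf: Low wooden shelf unit, fixed, 260 deep (x) x 460 wide (y) x 186 high. Origin: centre of its underside; x points from its front (drawer side) to its back, y to its left, z up. Right half (y -230 to -4): a bin under a hinged lid; left half: open top with loose things. Its right end wall (face y -230) carries the wooden prop rail; the prop rod hangs there too.
- rail_mid (a point): Fixed point on the shelf (x -3, y -242, z 160; shelf's axes) at the height of the rail's level top. Rail: y -254 to -230, some 115 long in x. Its one hole (10.5 along x, 11 wide, 12 deep, centred at y -242) lies somewhere within 22 mm of this point along x, not measured: see or feel it. The rail is plain for 54 in front of the hole and 49 behind. Foot on rail: friction 0.4.
- bin_lid (a joint): Lid angle (rad): 0 shut, grows as it opens, stop at 1.15. Hinge line along the shelf's y at shelf x +120, z 180. Board 249 from hinge to front edge, 226 wide, 12 thick, 0.3 to 0.5 kg, outer edge at shelf y -230. Let go unpropped it falls shut slowly (damped hinge). Propped it stands at 0.53 to 0.68.
- prop_rod (a joint): Angle of the 6 mm steel prop rod against the lid (rad): 0 = square to the lid (hanging upright while the lid is shut), positive swings the foot towards the hinge (shelf +x). It turns freely on a pin at the lid's outer edge, 215 from the hinge line, at lid mid-thickness, in the plane y -242 of the shelf. Foot's lean back from the vertical = this angle minus the lid angle.
- rod_handle (a point): Grasp point on the rod's wooden handle: a 16 mm round bar, 88 long, standing out sideways from the rod along the shelf's -y, with a ball end. Point on its axis, 68 out from the rod (shelf y -310) and 90 from the rod's pin. The handle can roll between gripping fingers; between slightly opened fingers it can also rise and fall. z axis along the rod to the pin.
- rod_foot (a point): Centre of the rubber ball foot (8 diameter) at the lower end of the rod, 160 from the pin. Standing on the rail top it is at shelf z 164, home in the hole at shelf z 152. At the start it hangs at shelf x -95, in front of the rail's front end (which lies at x -85 to -41).
- cooker_weight: Stainless pressure-cooker weight, 42 wide, 46 high, loose on the shelf top; origin centre of underside.
- ginger_jar: Glazed ceramic ginger jar, 86 wide, 112 high, loose on the shelf top; origin centre of underside.
- spice_bottle: Plastic spice bottle, 42 wide, 100 high, loose on the shelf top; origin centre of underside.
- spoon_set: Four steel measuring spoons fanned out on a ring, about 120 x 110, lying loose on the shelf top; origin under its middle.
- drawer_knob (a point): Centre of the round steel knob (28) at the middle of the drawer front in the lower front of the shelf. The drawer starts shut or up to 20 mm ajar, slides along the shelf's x, and is to be left alone.

How it is judged:
By the outcome, as a careful person would: the job done as asked, in the order asked, and still so for the second after the job is handed in, with the robot touching nothing.
It also fails if it takes over 61 s, if anything falls off the work surface, if the arm or the gripper's body presses on something with over 40 N, if the wrist force passes 120 N, or if a joint passes its speed limit or range.

## Working session

There is one attempt and no reset: what is moved stays moved. The work goes in short steps, Python scripts to look and compute and a tool call to move; the robot and the scene stay as the last step left them, time stands still between calls to the robot, and variables do not carry over. Pictures are saved under pics/ and viewed, and the job is handed in when it is done.

Besides the shell and the picture viewer there is one more tool, called after "Emit:" by a JSON object that holds its "name" and its "arguments". carry_out: Moves the arm, as the interface text tells. Its arguments: {"type":"object","properties":{"moves":{"type":"array"},"newtons":{"type":"number"}},"required":["moves"]}

```bash
mkdir -p pics; ls
cat > h.py <<'E'
import numpy as np, cv2
from bench import arm
def snap(n,f):
    im=arm.get_image(n); cv2.imwrite('pics/'+f+'.png',im[:,:,::-1]); return im
def K(n):
    m=arm.camera_model(n); f=210/np.tan(np.radians(m['vfov'])/2)
    return np.array([[f,0,m['cx']],[0,f,m['cy']],[0,0,1.]]),np.array(m['dist'],float),np.array(m['rvec'],float),np.array(m['tvec'],float)
def proj(n,P):
    k,d,r,t=K(n); return cv2.projectPoints(np.array(P,float).reshape(-1,1,3),r,t,k,d)[0].reshape(-1,2)
def ray(n,uv):
    k,d,r,t=K(n); u=cv2.undistortPoints(np.array(uv,float).reshape(-1,1,2),k,d).reshape(-1,2)
    R=cv2.Rodrigues(r)[0]; D=np.c_[u,np.ones(len(u))]@R; return -R.T@t,D/np.linalg.norm(D,axis=1)[:,None]
def onz(n,uv,z):
    c,D=ray(n,uv); return c+D*((z-c[2])/D[:,2])[:,None]
def tri(u1,u2):
    a,d=ray('scene',u1); b,e=ray('top',u2); out=[]
    for p,q in zip(d,e):
        s=np.linalg.lstsq(np.c_[p,-q],b-a,rcond=None)[0]; P=a+s[0]*p;Q=b+s[1]*q; out.append([*(P+Q)/2,np.linalg.norm(P-Q)])
    return np.array(out)
E
python3 - <<'E'
from h import *
snap('scene','s0');snap('top','t0')
o=arm.get_obs();print(o,arm.grip_depth)
for n in('scene','top'):print(K(n),ray(n,[[280,210]]))
E
```

```text
pics
{'time': 0.1, 'joint_pos': array([ 1.21067912e+00,  3.79348635e-01,  1.73471320e+00, -6.28878104e-06,
        1.02850241e+00, -3.32824677e-02]), 'qd': array([-0.00033703,  0.0009374 , -0.00160306,  0.00029339, -0.00012389,
       -0.00050359]), 'joint_efforts': array([-2.24722819e-03, -7.65036964e+01, -4.35292912e+01,  6.51383749e-02,
        3.97913286e-02,  4.63659694e-05]), 'tool_pos': array([0.22459758, 0.66259926, 0.19336364]), 'orientation': array([-5.11073694e-01, -3.09955577e+00,  1.49831525e-03]), 'contact_force': array([-1.10657084, -0.54151353, -0.5994068 ]), 'ft_torque': array([ 0.0441816 , -0.0209221 ,  0.00598948]), 'gripper_width': 0.09127063873613768} 0.0188
(array([[397.27908846,   0.        , 285.40808076],
       [  0.        , 397.27908846, 207.52218027],
       [  0.        ,   0.        ,   1.        ]]), array([-0.07912084,  0.        ,  0.        ,  0.        ,  0.        ]), array([ 0.5952546 , -2.90935922,  0.73055949]), array([0.59545833, 0.19089785, 0.75187195])) (array([0.48572209, 0.40624328, 0.74522781]), array([[ 0.18243748, -0.42711132, -0.8856029 ]]))
(array([[472.19435255,   0.        , 275.40491069],
       [  0.        , 472.19435255, 208.27638341],
       [  0.        ,   0.        ,   1.        ]]), array([-0.01475448,  0.        ,  0.        ,  0.        ,  0.        ]), array([ 2.18808505, -2.139192  ,  0.08339599]), array([0.07432266, 0.61222976, 0.95939402])) (array([0.51639212, 0.06894129, 1.01457986]), array([[ 0.09160718,  0.00959594, -0.99574899]]))
```

View pics/s0.png

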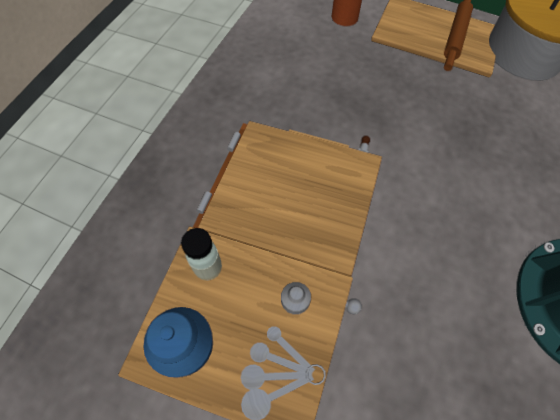

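View pics/t0.png

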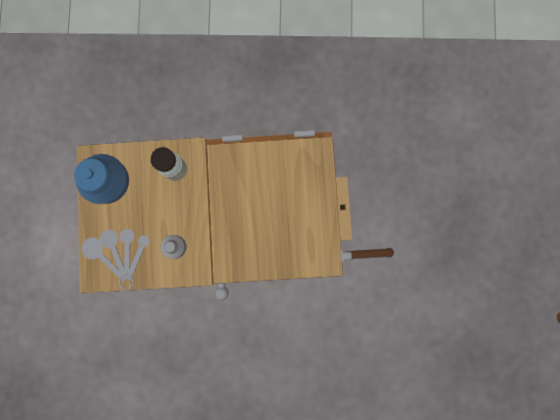

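The top view shows the shelf, the rail with a dark square (the hole) near (343,207), and the handle running from (345,256) to (392,252). The scene view shows the handle end at (365,140).

Run:
```python
from h import *
im=cv2.imread('pics/t0.png')
cv2.imwrite('pics/t0z.png',cv2.resize(im[120:300,310:410],None,fx=6,fy=3.3*1,interpolation=cv2.INTER_CUBIC)[:600])
a=cv2.resize(im[165:290,320:400],None,fx=4.8,fy=4.8,interpolation=cv2.INTER_CUBIC)
cv2.imwrite('pics/t0z.png',a)
# wood mask
hsv=cv2.cvtColor(im,cv2.COLOR_BGR2HSV)
m=((hsv[...,1]>80)&(hsv[...,0]>10)&(hsv[...,0]<25)&(hsv[...,2]>110)).astype(np.uint8)
cs,_=cv2.findContours(m,cv2.RETR_EXTERNAL,cv2.CHAIN_APPROX_SIMPLE)
for c in cs:
    if cv2.contourArea(c)>100: print(cv2.contourArea(c),cv2.approxPolyDP(c,3,True).reshape(-1,2).tolist())
cv2.imwrite('pics/m.png',m*255)
g=im[165:250,335:355].astype(int).sum(2)
ys,xs=np.where(g<150);print(g.min(),xs.mean()+335,ys.mean()+165,len(xs),xs.min()+335,xs.max()+335,ys.min()+165,ys.max()+165)
```

```text
33558.5 [[331, 132], [295, 138], [293, 134], [243, 137], [240, 142], [225, 143], [211, 139], [206, 146], [204, 138], [77, 146], [78, 162], [95, 153], [107, 153], [116, 157], [129, 174], [127, 191], [113, 203], [93, 204], [78, 193], [80, 291], [122, 289], [118, 278], [97, 258], [85, 258], [80, 251], [87, 237], [99, 238], [108, 228], [118, 235], [116, 247], [123, 264], [123, 243], [118, 237], [122, 229], [130, 228], [135, 235], [130, 243], [130, 264], [138, 246], [137, 238], [145, 234], [150, 240], [129, 289], [211, 284], [212, 274], [213, 283], [341, 275], [339, 241], [351, 239], [347, 181], [346, 177], [334, 176]]
103 342.4 206.6 15 341 344 205 208
```

View pics/t0z.png

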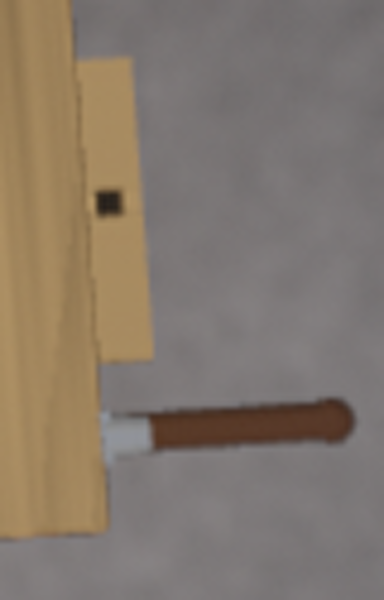

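Run:
```python
from h import *
z=lambda a:np.array(a)/4.8+[320-.4,165-.4]
r=onz('top',[z([132,58]),z([154,360])],.160); print('rail',r,np.linalg.norm(r[0]-r[1]))
h=onz('top',[z([110,203])],.160);print('hole',h)
L=onz('top',[z([107,531]),[211.5,283.5],[80,291.5],[77.5,146]],.186);print(L)
d=r[0]-r[1];print('yaw rail',np.degrees(np.arctan2(d[1],d[0])))
d=L[2]-L[0];print('front len',np.linalg.norm(d),'yaw front',np.degrees(np.arctan2(-d[0],d[1])))
th=np.arctan2(-d[0],d[1]);ex=np.array([np.cos(th),np.sin(th)]);ey=np.array([-ex[1],ex[0]])
# shelf origin from hole y=-242, front corner(-129,-230)
o=L[0][:2]+.129*ex+.230*ey; print('origin',o)
q=lambda p:((p[:2]-o)@ex,(p[:2]-o)@ey)
print('hole shelf',q(h[0]),'rail',q(r[0]),q(r[1]))
c=onz('top',[z([335,420]),z([153,432])],.097);print('handle end',c,q(c[0]),q(c[1]))
```

```text
rail [[ 0.65876469 -0.04394751  0.16      ]
 [ 0.54425995 -0.05322069  0.16      ]] 0.11487962641054285
hole [[ 0.6031519  -0.03613419  0.16      ]]
[[ 0.48126736 -0.03306731  0.186     ]
 [ 0.46149247  0.19330276  0.186     ]
 [ 0.44166846  0.42384391  0.186     ]
 [ 0.70056122  0.44475531  0.186     ]]
yaw rail 4.630000839377781
front len 0.4586239538248313 yaw front 4.953249378328189
origin [0.58992675 0.20721199]
hole shelf (np.float64(-0.007835448092413268), np.float64(-0.24357929533756867)) rail (np.float64(0.046895032663469415), np.float64(-0.2561651956580338)) (np.float64(-0.06798276547955581), np.float64(-0.25551707681380464))
handle end [[ 0.52387312 -0.13503221  0.097     ]
 [ 0.51740127 -0.06206899  0.097     ]] (np.float64(-0.09535730044130981), np.float64(-0.33526281949140563)) (np.float64(-0.09550512684549971), np.float64(-0.26201328623112863))
```

```bash
cat >> h.py <<'E'
th=np.radians(4.8);ex=np.array([np.cos(th),np.sin(th)]);ey=np.array([-ex[1],ex[0]])
O=np.array([0.48126736,-0.03306731])+.129*ex+.2285*ey   # outer lid corner, rail offset blended
def w(s): s=np.array(s,float); return np.array([*(O+s[0]*ex+s[1]*ey),s[2]])
def sh(p): d=np.array(p[:2])-O; return np.array([d@ex,d@ey,p[2]])
from scipy.optimize import brentq
def forfoot(fx,fz):
    f=lambda a:np.hypot(.120-.215*np.cos(a)-fx,.180+.215*np.sin(a)-fz)-.160
    a=brentq(f,0,1.15); p=np.array([.12-.215*np.cos(a),.18+.215*np.sin(a)]); h=p+(np.array([fx,fz])-p)*90/160
    return a,h   # lid angle, handle x,z (shelf)
def grasp():
    o=arm.get_obs(); R=cv2.Rodrigues(o['orientation'])[0]; return o,o['tool_pos']-R[:,2]*arm.grip_depth,R
E
python3 - <<'E'
from h import *
o,g,R=grasp();print(R.round(3),o['tool_pos'])
print('handle',w([-.095,-.310,.09]),'hole',sh([0.60315,-.03613,.16]))
for fx,fz in[(-.095,.02),(-.095,.06),(-.095,.1),(-.095,.14),(-.095,.175),(-.06,.178),(-.03,.175),(-.018,.17),(-.018,.164),(-.008,.164),(-.008,.152)]:
    try:
        a,h=forfoot(fx,fz);print(fx,fz,round(a,3),h.round(4),w([h[0],-.310,h[1]]).round(4))
    except Exception as e:print(fx,fz,e)
print('foot start px',proj('scene',[w([-.095,-.242,.02])]),proj('top',[w([-.095,-.310,.09]),w([-.095,-.33,.09])]))
print(proj('scene',[w([-.095,-.330,.09])]))
E
```

```text
[[-0.947  0.321 -0.   ]
 [ 0.321  0.947 -0.001]
 [ 0.    -0.001 -1.   ]] [0.22459758 0.66259926 0.19336364]
handle [ 0.52196786 -0.11143643  0.09      ] hole [-0.0078011  -0.24175083  0.16      ]
-0.095 0.02 0.0 [-0.095  0.09 ] [ 0.522  -0.1114  0.09  ]
-0.095 0.06 0.187 [-0.0934  0.13  ] [ 0.5236 -0.1113  0.13  ]
-0.095 0.1 0.378 [-0.0884  0.1697] [ 0.5286 -0.1109  0.1697]
-0.095 0.14 0.572 [-0.08    0.2084] [ 0.5369 -0.1102  0.2084]
-0.095 0.175 0.739 [-0.0705  0.2406] [ 0.5464 -0.1094  0.2406]
-0.06 0.178 0.805 [-0.0464  0.2467] [ 0.5703 -0.1074  0.2467]
-0.03 0.175 0.805 [-0.0296  0.245 ] [ 0.5872 -0.106   0.245 ]
-0.018 0.17 0.766 [-0.0254  0.2396] [ 0.5913 -0.1056  0.2396]
-0.018 0.164 0.723 [-0.0281  0.2333] [ 0.5886 -0.1058  0.2333]
-0.008 0.164 0.71 [-0.0233  0.2323] [ 0.5934 -0.1054  0.2323]
-0.008 0.152 0.62 [-0.0285  0.2189] [ 0.5882 -0.1059  0.2189]
foot start px [[350.03821931 191.289571  ]] [[376.41915475 252.81774712]
 [386.69832503 252.18784977]]
[[365.21225304 139.57939393]]
```

Emit:
{"name": "carry_out", "arguments": {"moves": [{"z": 4, "az": -8}, {"z": 5, "az": -8}, {"z": 5, "az": -8}, {"z": 3, "az": -8, "x": 1.5, "y": -3.5}, {"az": -8, "x": 2, "y": -4.5}, {"az": -8, "x": 2, "y": -4.5}, {"az": -8, "x": 2, "y": -4.5}, {"az": -8, "x": 2, "y": -4.5}], "newtons": 15}}

```text
schema error: expected keys x, y, z, ax, ay, az, hand
```

Emit:
{"name": "carry_out", "arguments": {"moves": [{"x": 0, "y": 0, "z": 4, "ax": 0, "ay": 0, "az": -8, "hand": -1}, {"x": 0, "y": 0, "z": 5, "ax": 0, "ay": 0, "az": -8, "hand": -1}, {"x": 0, "y": 0, "z": 5, "ax": 0, "ay": 0, "az": -8, "hand": -1}, {"x": 1.5, "y": -3.5, "z": 3, "ax": 0, "ay": 0, "az": -8, "hand": -1}, {"x": 2, "y": -4.5, "z": 0, "ax": 0, "ay": 0, "az": -8, "hand": -1}, {"x": 2, "y": -4.5, "z": 0, "ax": 0, "ay": 0, "az": -8, "hand": -1}, {"x": 2, "y": -4.5, "z": 0, "ax": 0, "ay": 0, "az": -8, "hand": -1}, {"x": 2, "y": -4.5, "z": 0, "ax": 0, "ay": 0, "az": -8, "hand": -1}], "newtons": 15}}

```text
time: 0.9
tool_pos: [0.3178, 0.4425, 0.3659]
orientation: [-2.113, -2.315, 0.006]
contact_force: [1.2, 0.9, -0.7]
gripper_width: 0.0911
```

Emit:
{"name": "carry_out", "arguments": {"moves": [{"x": 1.5, "y": -4.5, "z": 0, "ax": 0, "ay": 0, "az": -0.5, "hand": -1}, {"x": 1.5, "y": -4.5, "z": 0, "ax": 0, "ay": 0, "az": 0, "hand": -1}, {"x": 1.7, "y": -4.6, "z": 0, "ax": 0, "ay": 0, "az": 0, "hand": -1}, {"x": 1.7, "y": -4.6, "z": 0, "ax": 0, "ay": 0, "az": 0, "hand": -1}, {"x": 1.7, "y": -4.6, "z": 0, "ax": 0, "ay": 0, "az": 0, "hand": -1}, {"x": 1.7, "y": -4.6, "z": 0, "ax": 0, "ay": 0, "az": 0, "hand": -1}, {"x": 1.7, "y": -4.6, "z": 0, "ax": 0, "ay": 0, "az": 0, "hand": -1}, {"x": 1.7, "y": -4.6, "z": 0, "ax": 0, "ay": 0, "az": 0, "hand": -1}]}}

```text
time: 1.7
tool_pos: [0.4484, 0.0657, 0.3653]
orientation: [-2.128, -2.302, 0.004]
contact_force: [1.4, 0.8, 0.2]
gripper_width: 0.0911
```

Emit:
{"name": "carry_out", "arguments": {"moves": [{"x": 1.7, "y": -4.6, "z": 0, "ax": 0, "ay": 0, "az": 0, "hand": -1}, {"x": 1.7, "y": -4.6, "z": 0, "ax": 0, "ay": 0, "az": 0, "hand": -1}, {"x": 1.7, "y": -4.6, "z": 0, "ax": 0, "ay": 0, "az": 0, "hand": -1}, {"x": 1.0, "y": -4.0, "z": 0, "ax": 0, "ay": 0, "az": 0, "hand": -1}, {"x": 0, "y": 0, "z": 0, "ax": 0, "ay": 0, "az": 0, "hand": -1}]}}

```text
time: 2.2
tool_pos: [0.5093, -0.1221, 0.3646]
orientation: [-2.134, -2.297, 0.005]
contact_force: [0.0, 1.3, 0.2]
gripper_width: 0.0909
```

Emit:
{"name": "carry_out", "arguments": {"moves": [{"x": 1.3, "y": 1.1, "z": -2, "ax": 0, "ay": 0, "az": 0.6, "hand": -1}, {"x": 0, "y": 0, "z": -5, "ax": 0, "ay": 0, "az": 0, "hand": -1}, {"x": 0, "y": 0, "z": -5, "ax": 0, "ay": 0, "az": 0, "hand": -1}, {"x": 0, "y": 0, "z": -5, "ax": 0, "ay": 0, "az": 0, "hand": -1}, {"x": 0, "y": 0, "z": -5, "ax": 0, "ay": 0, "az": 0, "hand": -1}, {"x": 0, "y": 0, "z": -2, "ax": 0, "ay": 0, "az": 0, "hand": -1}, {"x": 0, "y": 0, "z": 0, "ax": 0, "ay": 0, "az": 0, "hand": -1}]}}

```text
time: 2.9
tool_pos: [0.5205, -0.1095, 0.1198]
orientation: [-2.125, -2.307, 0.002]
contact_force: [-0.8, 0.3, 0.7]
gripper_width: 0.0912
```

Run:
```python
from h import *
o,g,R=grasp();print(g,sh(g),R[:,1],o['contact_force'])
snap('scene','s1');snap('top','t1')
```

```text
[ 0.52057059 -0.10949618  0.1386242 ] [-0.09623002 -0.30794964  0.1386242 ] [ 0.99662896  0.08194094 -0.00404948] [-0.75091266  0.34184143  0.68012676]
```

View pics/s1.png

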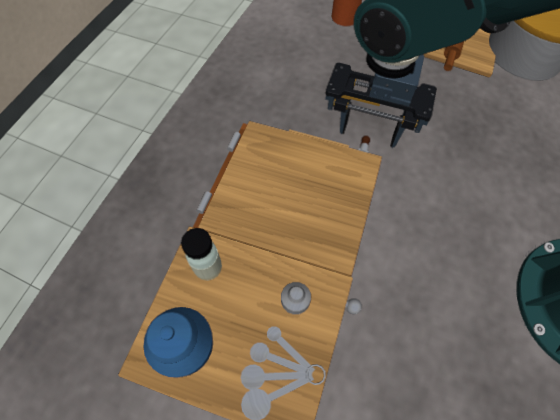

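View pics/t1.png

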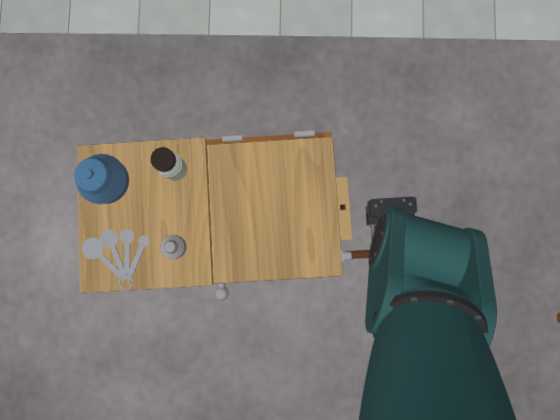

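In both views the fingers straddle the handle: scene (365,140) lies between the fingertips at (345,130) and (396,140). I'll go down and close.

Emit:
{"name": "carry_out", "arguments": {"moves": [{"x": 0.1, "y": -0.1, "z": -2.5, "ax": 0, "ay": 0, "az": 0, "hand": -1}, {"x": 0, "y": 0, "z": -2.4, "ax": 0, "ay": 0, "az": 0, "hand": -1}, {"x": 0, "y": 0, "z": 0, "ax": 0, "ay": 0, "az": 0, "hand": 0.4}, {"x": 0, "y": 0, "z": 0, "ax": 0, "ay": 0, "az": 0, "hand": 1}, {"x": 0, "y": 0, "z": 0, "ax": 0, "ay": 0, "az": 0, "hand": 1}, {"x": 0, "y": 0, "z": 0, "ax": 0, "ay": 0, "az": 0, "hand": 1}, {"x": 0, "y": 0, "z": 0, "ax": 0, "ay": 0, "az": 0, "hand": 1}, {"x": 0, "y": 0, "z": 0, "ax": 0, "ay": 0, "az": 0, "hand": 1}], "newtons": 20}}

```text
time: 3.8
tool_pos: [0.5317, -0.1124, 0.086]
orientation: [2.117, 2.3, 0.015]
contact_force: [-0.6, -0.3, 0.0]
gripper_width: 0.0464
```

Run:
```python
from h import *
o,g,R=grasp();print(g,sh(g),R[:,1],o['contact_force'],o['gripper_width'])
```

```text
[ 0.53138654 -0.11236565  0.10479877] [-0.08569211 -0.31171409  0.10479877] [0.99643759 0.08255789 0.01721428] [-0.63262356 -0.25585981  0.01468603] 0.04639023032906264
```

Run:
```python
from h import *
o,g,R=grasp();print(o['joint_pos'].round(3),o['qd'].round(3),R[:,2],o['ft_torque'])
snap('scene','s2')
```

```text
[-2.520e-01  2.900e-01  2.104e+00  1.000e-03  7.290e-01 -3.350e-01] [ 0.002 -0.01  -0.001  0.     0.004 -0.   ] [ 0.01756519 -0.00352591 -0.9998395 ] [-0.13274035  0.13799618 -0.00478092]
```

View pics/s2.png

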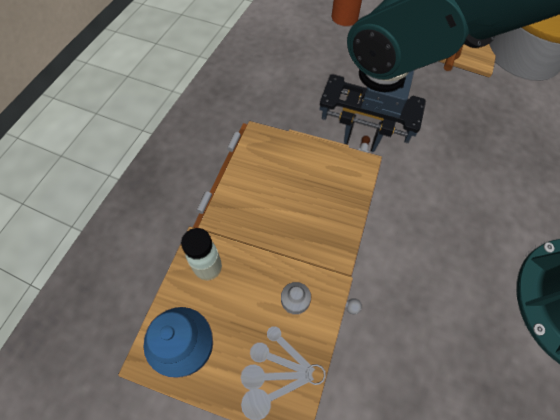

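Emit:
{"name": "carry_out", "arguments": {"moves": [{"x": -0.9, "y": 0.1, "z": 0, "ax": 0, "ay": 0, "az": 0, "hand": 0.3}, {"x": 0, "y": 0, "z": 0, "ax": 0, "ay": 0, "az": 0, "hand": 0.3}]}}

```text
time: 4.05
tool_pos: [0.5218, -0.1113, 0.0859]
orientation: [2.118, 2.3, 0.014]
contact_force: [-0.2, -1.1, -0.0]
gripper_width: 0.0322
```

Run:
```python
from h import *
o,g,R=grasp();print(g,sh(g),R[:,2],o['contact_force'],o['gripper_width'],o['joint_pos'].round(3))
```

```text
[ 0.52149477 -0.11120643  0.10472888] [-0.09545219 -0.30973122  0.10472888] [ 0.017243   -0.00344047 -0.99984541] [-0.19094428 -1.12896279 -0.04164673] 0.032213867062436646 [-2.540e-01  2.770e-01  2.123e+00  2.000e-03  7.240e-01 -3.380e-01]
```

Emit:
{"name": "carry_out", "arguments": {"moves": [{"x": 0, "y": 0, "z": -0.7, "ax": 0, "ay": 1, "az": 0, "hand": 0.3}, {"x": 0, "y": 0, "z": -0.7, "ax": 0, "ay": 0, "az": 0, "hand": 0.3}]}}

```text
time: 4.25
tool_pos: [0.522, -0.1114, 0.0719]
orientation: [2.126, 2.309, -0.005]
contact_force: [0.0, 0.1, -1.1]
gripper_width: 0.0322
```

Run:
```python
from h import *
o,g,R=grasp();print(g,sh(g),R[:,2],o['contact_force'],o['gripper_width'],o['joint_pos'].round(3))
```

```text
[ 0.52201357 -0.1113644   0.09068462] [-0.09494842 -0.30993204  0.09068462] [-2.97090882e-04 -3.82076767e-03 -9.99992657e-01] [ 0.01436029  0.06844454 -1.11197386] 0.03224215669403884 [-0.252  0.309  2.116 -0.006  0.717 -0.33 ]
```

Emit:
{"name": "carry_out", "arguments": {"moves": [{"x": 0, "y": 0, "z": 0, "ax": 0, "ay": 0, "az": 0, "hand": 0.8}, {"x": 0, "y": 0, "z": 0, "ax": 0, "ay": 0, "az": 0, "hand": 1}, {"x": 0, "y": 0, "z": 0, "ax": 0, "ay": 0, "az": 0, "hand": 1}, {"x": 0, "y": 0, "z": 0, "ax": 0, "ay": 0, "az": 0, "hand": 1}], "newtons": 25}}

```text
time: 4.65
tool_pos: [0.5214, -0.1112, 0.07]
orientation: [-2.128, -2.311, 0.007]
contact_force: [-0.3, -0.9, -0.5]
gripper_width: 0.0149
```

Run:
```python
from h import *
o,g,R=grasp();print(g,sh(g),R[:,2],o['contact_force'],o['gripper_width'],o['joint_pos'].round(3))
```

```text
[ 0.5214151  -0.11111862  0.0888382 ] [-0.09552423 -0.30963705  0.0888382 ] [-0.00304326 -0.00308519 -0.99999061] [-0.32713435 -0.85865548 -0.52915019] 0.014939353700672581 [-0.252  0.312  2.116 -0.006  0.716 -0.33 ]
```

Emit:
{"name": "carry_out", "arguments": {"moves": [{"x": 0, "y": 0, "z": 1, "ax": 0, "ay": 0, "az": 0, "hand": 1}, {"x": 0, "y": 0, "z": 1, "ax": 0, "ay": 0, "az": 0, "hand": 1}, {"x": 0.1, "y": 0, "z": 1, "ax": 0, "ay": 0, "az": 0, "hand": 1}, {"x": 0.1, "y": 0, "z": 1, "ax": 0, "ay": 0, "az": 0, "hand": 1}]}}

```text
time: 5.05
tool_pos: [0.5227, -0.1111, 0.1123]
orientation: [-2.127, -2.31, 0.008]
contact_force: [3.0, 1.2, -4.9]
gripper_width: 0.0155
```

Run:
```python
from h import *
o,g,R=grasp();print(g,sh(g),R[:,2],o['contact_force'],o['gripper_width'],o['joint_pos'].round(3))
snap('scene','s3')
```

```text
[ 0.52278975 -0.11106451  0.13107349] [-0.09414987 -0.30969816  0.13107349] [-0.00437538 -0.00288322 -0.99998627] [ 3.03822376  1.18443729 -4.9330978 ] 0.015535737259560558 [-0.251  0.242  2.103 -0.005  0.8   -0.33 ]
```

View pics/s3.png

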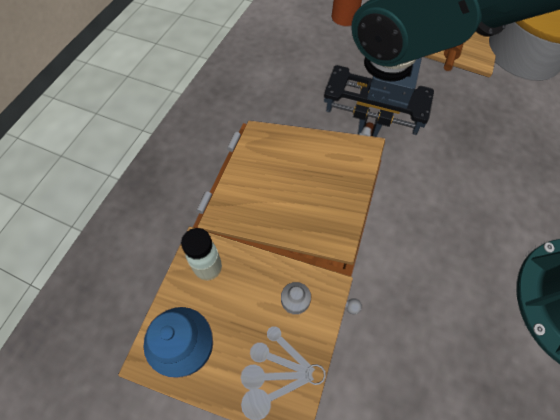

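The scene view shows the lid lifting, with the gap at its front edge by (345,268) and the handle still held at (368,128). Going on up.

Emit:
{"name": "carry_out", "arguments": {"moves": [{"x": 0.15, "y": 0, "z": 1.3, "ax": 0, "ay": 0, "az": 0, "hand": 1}, {"x": 0.2, "y": 0, "z": 1.3, "ax": 0, "ay": 0, "az": 0, "hand": 1}, {"x": 0.2, "y": 0, "z": 1.3, "ax": 0, "ay": 0, "az": 0, "hand": 1}, {"x": 0.25, "y": 0.1, "z": 1.3, "ax": 0, "ay": 0, "az": 0, "hand": 1}, {"x": 0.28, "y": 0, "z": 1.3, "ax": 0, "ay": 0, "az": 0, "hand": 1}, {"x": 0.3, "y": 0, "z": 1.3, "ax": 0, "ay": 0, "az": 0, "hand": 1}]}}

```text
time: 5.7
tool_pos: [0.5374, -0.11, 0.1982]
orientation: [-2.127, -2.311, 0.008]
contact_force: [-1.2, 2.4, -6.2]
gripper_width: 0.0139
```

Run:
```python
from h import *
o,g,R=grasp();print(g,sh(g),R[:,2],o['contact_force'],o['gripper_width'],o['joint_pos'].round(3))
```

```text
[ 0.53744545 -0.10994541  0.21701814] [-0.07945193 -0.30980933  0.21701814] [-0.00381253 -0.00328012 -0.99998735] [-1.20565501  2.38443775 -6.20327395] 0.01386168333390609 [-0.242  0.137  2.037 -0.005  0.97  -0.322]
```

```bash
cat >> h.py <<'E'
def fromh(hx,hz):
    f=lambda a:np.hypot(.120-.215*np.cos(a)-hx,.180+.215*np.sin(a)-hz)-.090
    A=np.linspace(0,1.15,2000);F=[f(a) for a in A];out=[]
    for i in range(1999):
        if F[i]*F[i+1]<=0:
            a=brentq(f,A[i],A[i+1]);p=np.array([.12-.215*np.cos(a),.18+.215*np.sin(a)]);out.append((round(a,3),(p+(np.array([hx,hz])-p)*160/90).round(4)))
    return out
def rep():
    o,g,R=grasp();s=sh(g);print('t',o['time'],'g',g.round(4),'sh',s.round(4),'F',o['contact_force'].round(1),'w',round(o['gripper_width'],4),fromh(s[0],s[2]))
E
python3 - <<'E'
from h import *
rep()
snap('scene','s4');snap('top','t4')
for a in(.62,.6,.64):
  P=[w([.12-.249*np.cos(a)-.006*np.sin(a),y,.18+.249*np.sin(a)+.006*np.cos(a)]) for y in(-.23,-.004)];print(a,proj('scene',P).round(1).tolist(),proj('top',P).round(1).tolist())
E
```

```text
t 5.7 g [ 0.5374 -0.1099  0.217 ] sh [-0.0795 -0.3098  0.217 ] F [-1.2  2.4 -6.2] w 0.0139 [(0.614, array([-0.0979,  0.1495]))]
0.62 [[375.4, 87.6], [336.0, 221.8]] [[353.0, 249.8], [196.9, 259.3]]
0.6 [[376.6, 90.1], [337.8, 224.0]] [[352.7, 251.7], [197.5, 261.1]]
0.64 [[374.0, 85.1], [334.1, 219.7]] [[353.2, 247.8], [196.3, 257.3]]
```

View pics/s4.png

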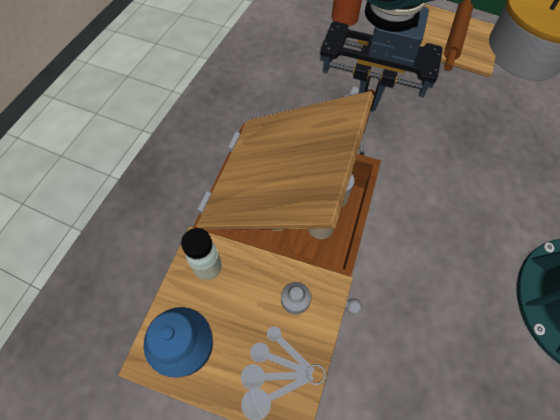

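View pics/t4.png

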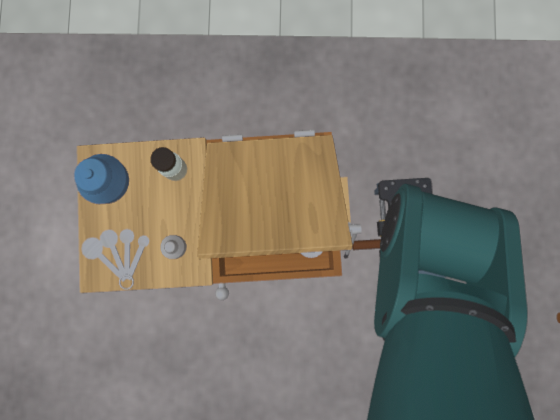

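Run:
```python
import cv2,numpy as np
a=cv2.imread('pics/s4.png')[75:205,320:420];b=cv2.imread('pics/t4.png')[195:285,310:410]
cv2.imwrite('pics/z4.png',np.hstack([cv2.resize(a,None,fx=4,fy=4,interpolation=2),cv2.copyMakeBorder(cv2.resize(b,None,fx=4,fy=4,interpolation=2),0,160,0,0,0)]))
```

```text
(no output)
```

View pics/z4.png

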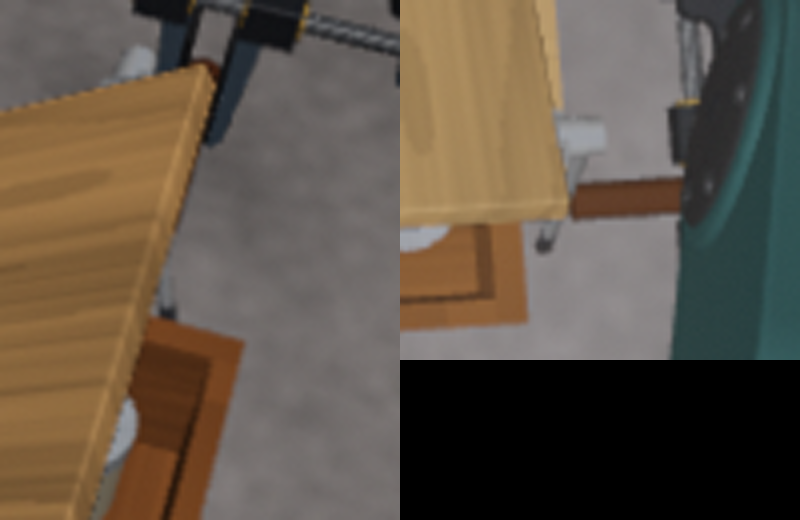

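Run:
```python
from h import *
t=tri([[361.6,152.9],[370.5,91.3]],[[345.4,255.9],[351.3,245]])
for r in t: print(r,sh(r[:3]))
```

```text
[ 0.51567594 -0.04209402  0.16018782  0.00184778] [-0.09546743 -0.24037428  0.16018782]
[ 0.53023208 -0.02978796  0.32103688  0.00177587] [-0.0799326  -0.22932941  0.32103688]
```

Emit:
{"name": "carry_out", "arguments": {"moves": [{"x": 0.35, "y": 0, "z": 1.3, "ax": 0, "ay": 0, "az": 0, "hand": 1}, {"x": 0.5, "y": 0.1, "z": 1.3, "ax": 0, "ay": 0, "az": 0, "hand": 1}, {"x": 0.2, "y": 0, "z": 0.4, "ax": 0, "ay": 0, "az": 0, "hand": 1}]}}

```text
time: 6.1
tool_pos: [0.5495, -0.1089, 0.2322]
orientation: [2.127, 2.311, -0.006]
contact_force: [-1.8, 1.8, -4.0]
gripper_width: 0.0131
```

Run:
```python
from h import *
rep()
for fx in (-.09,-.06,-.04,-.02): print(fx,forfoot(fx,.178)[1])
```

```text
t 6.1 g [ 0.5496 -0.1089  0.251 ] sh [-0.0673 -0.3097  0.251 ] F [-1.8  1.8 -4. ] w 0.0131 [(0.793, array([-0.0957,  0.187 ]))]
-0.09 [-0.06616955  0.24381877]
-0.06 [-0.04644831  0.2466757 ]
-0.04 [-0.03406462  0.24774791]
-0.02 [-0.02259463  0.2479519 ]
```

Emit:
{"name": "carry_out", "arguments": {"moves": [{"x": 1.0, "y": 0.1, "z": -0.1, "ax": 0, "ay": 0, "az": 0, "hand": 1}, {"x": 1.0, "y": 0.1, "z": -0.1, "ax": 0, "ay": 0, "az": 0, "hand": 1}, {"x": 1.0, "y": 0.1, "z": 0, "ax": 0, "ay": 0, "az": 0, "hand": 1}, {"x": 0.3, "y": 0, "z": 0, "ax": 0, "ay": 0, "az": 0, "hand": 1}]}}

```text
time: 6.5
tool_pos: [0.5871, -0.1058, 0.2317]
orientation: [2.125, 2.308, -0.003]
contact_force: [-0.1, -0.2, 0.8]
gripper_width: 0.0007
```

Run:
```python
from h import *
rep()
snap('scene','s5');snap('top','t5')
a=cv2.imread('pics/s5.png')[55:185,310:410];b=cv2.imread('pics/t5.png')[165:265,310:410]
cv2.imwrite('pics/z5.png',np.hstack([cv2.resize(a,None,fx=4,fy=4,interpolation=2),cv2.copyMakeBorder(cv2.resize(b,None,fx=4,fy=4,interpolation=2),0,120,0,0,0)]))
```

```text
t 6.5 g [ 0.5871 -0.1058  0.2505] sh [-0.0296 -0.3098  0.2505] F [-0.1 -0.2  0.8] w 0.0007 [(0.039, array([0.021 , 0.2988])), (0.841, array([-0.0346,  0.1807]))]
```

View pics/z5.png

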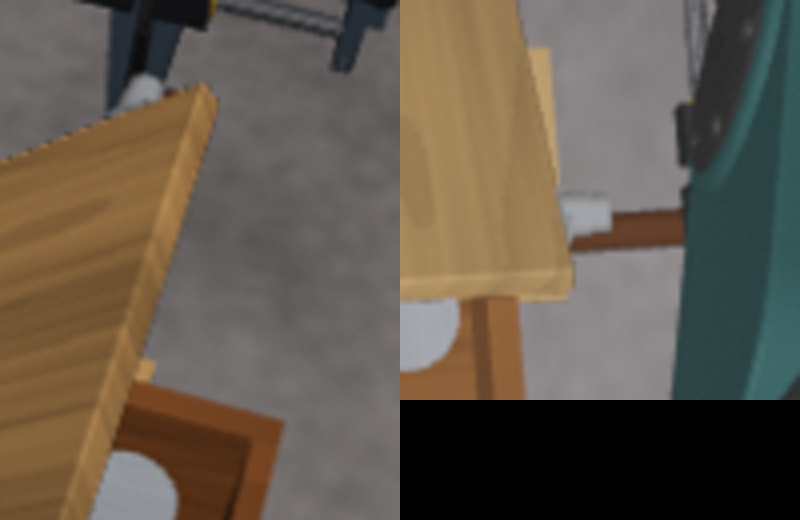

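The grip slipped: the fingers have shut on nothing (width 0.7 mm), and the handle sits lower, near top (372,222). I'll raise and open the hand, let things settle, then look again.

Emit:
{"name": "carry_out", "arguments": {"moves": [{"x": 0, "y": 0, "z": 3, "ax": 0, "ay": 0, "az": 0, "hand": 1}, {"x": 0, "y": 0, "z": 3, "ax": 0, "ay": 0, "az": 0, "hand": 0}, {"x": 0, "y": 0, "z": 0, "ax": 0, "ay": 0, "az": 0, "hand": 0}, {"x": 0, "y": 0, "z": 0, "ax": 0, "ay": 0, "az": 0, "hand": 0}]}}

```text
time: 7.0
tool_pos: [0.5847, -0.1057, 0.2915]
orientation: [2.127, 2.311, -0.007]
contact_force: [0.3, -0.9, -0.4]
gripper_width: 0.0219
```

```bash
cat >> h.py <<'E'
def zz(tag,so,to):
    a=snap('scene','s'+tag)[so[1]:so[1]+130,so[0]:so[0]+100,::-1];b=snap('top','t'+tag)[to[1]:to[1]+130,to[0]:to[0]+100,::-1]
    cv2.imwrite('pics/z%s.png'%tag,np.hstack([cv2.resize(np.ascontiguousarray(x),None,fx=4,fy=4,interpolation=2) for x in(a,b)]))
E
python3 - <<'E'
from h import *
rep();zz('6',(310,75),(310,165))
E
```

```text
t 7.0 g [ 0.5848 -0.1056  0.3103] sh [-0.0319 -0.3095  0.3103] F [ 0.3 -0.9 -0.4] w 0.0219 [(0.278, array([0.0107, 0.3658])), (1.14, array([-0.0803,  0.2597]))]
```

View pics/z6.png

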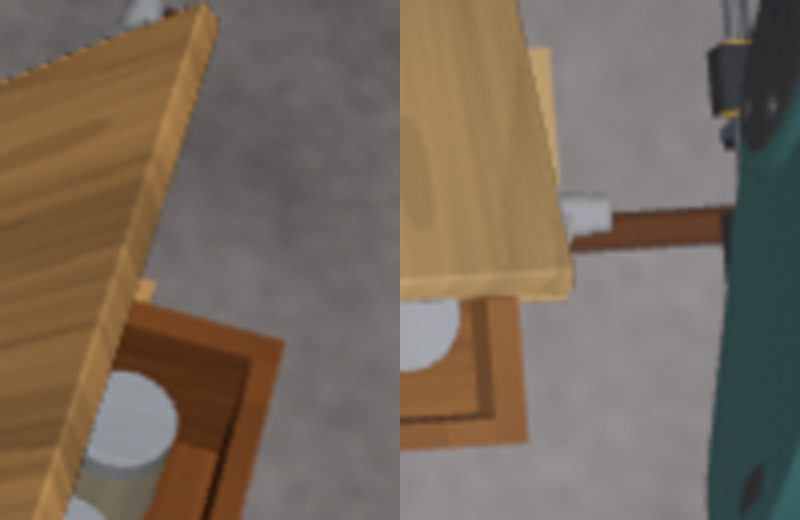

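View pics/s6.png

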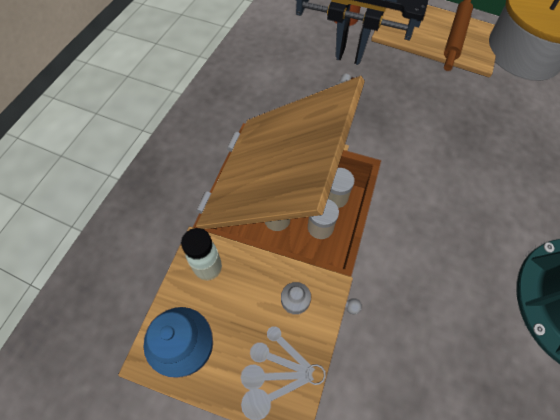

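Run:
```python
from h import *
t=tri([[360.4,76.2]],[[352.3,230.5]]);print(t,sh(t[0,:3]))
for a in np.arange(.55,.86,.03):
  P=[w([.12-.249*np.cos(a)-.006*np.sin(a),-.23,.18+.249*np.sin(a)+.006*np.cos(a)])];print(round(a,2),proj('scene',P).round(1).tolist(),proj('top',P).round(1).tolist())
# candidates foot on rail
for fz in(.164,.152):
  for fx in np.arange(-.06,.03,.01):
    a,h=forfoot(fx,fz);print(fz,round(fx,3),round(a,3),h.round(4),'handle top px',proj('top',[w([h[0],-.300,h[1]])]).round(1))
```

```text
[[ 0.54980834 -0.02774907  0.34451384  0.00265183]] [-0.06025439 -0.22893577  0.34451384]
0.55 [[379.5, 96.3]] [[352.0, 256.2]]
0.58 [[377.9, 92.6]] [[352.5, 253.6]]
0.61 [[376.0, 88.9]] [[352.9, 250.8]]
0.64 [[374.0, 85.1]] [[353.2, 247.8]]
0.67 [[371.8, 81.4]] [[353.6, 244.6]]
0.7 [[369.4, 77.6]] [[353.9, 241.3]]
0.73 [[366.9, 73.8]] [[354.3, 237.8]]
0.76 [[364.1, 70.1]] [[354.6, 234.1]]
0.79 [[361.2, 66.3]] [[354.9, 230.3]]
0.82 [[358.1, 62.6]] [[355.1, 226.3]]
0.85 [[354.8, 58.8]] [[355.4, 222.1]]
0.164 -0.06 0.727 [-0.0516  0.2335] handle top px [[385.3 226.7]]
0.164 -0.05 0.732 [-0.0456  0.2339] handle top px [[385.  223.1]]
0.164 -0.04 0.734 [-0.0398  0.234 ] handle top px [[384.7 219.6]]
0.164 -0.03 0.732 [-0.0343  0.2339] handle top px [[384.4 216.3]]
0.164 -0.02 0.725 [-0.0291  0.2334] handle top px [[384.1 213.2]]
0.164 -0.01 0.713 [-0.0243  0.2325] handle top px [[383.8 210.3]]
0.164 0.0 0.694 [-0.0198  0.2311] handle top px [[383.4 207.7]]
0.164 0.01 0.665 [-0.0159  0.229 ] handle top px [[382.9 205.5]]
0.164 0.02 0.624 [-0.0126  0.2259] handle top px [[382.4 203.7]]
0.152 -0.06 0.659 [-0.0556  0.2219] handle top px [[384.  229.5]]
0.152 -0.05 0.661 [-0.0499  0.222 ] handle top px [[383.7 226.1]]
0.152 -0.04 0.659 [-0.0444  0.2219] handle top px [[383.4 222.8]]
0.152 -0.03 0.653 [-0.0391  0.2214] handle top px [[383.1 219.7]]
0.152 -0.02 0.642 [-0.0341  0.2206] handle top px [[382.7 216.7]]
0.152 -0.01 0.625 [-0.0294  0.2192] handle top px [[382.4 214.1]]
0.152 0.0 0.599 [-0.0252  0.2173] handle top px [[381.9 211.6]]
0.152 0.01 0.565 [-0.0213  0.2146] handle top px [[381.4 209.5]]
0.152 0.02 0.518 [-0.018   0.2108] handle top px [[380.8 207.8]]
```

Pictures agree that the lid is resting by itself at about 0.74 rad, with its corner at top (352,231). That fits the foot standing on the rail about 37 mm in front of the hole: the handle at top row 221 gives handle x of about -0.042 on the shelf. I'll straddle the handle again and drag the foot back under the lid's own weight.

Emit:
{"name": "carry_out", "arguments": {"moves": [{"x": -1.0, "y": -0.1, "z": 0, "ax": 0, "ay": 0, "az": 0, "hand": 0}, {"x": 0, "y": 0, "z": 0, "ax": 0, "ay": 0, "az": 0, "hand": 0}, {"x": 0, "y": 0, "z": 0, "ax": 0, "ay": 0, "az": 0, "hand": 0}, {"x": 0, "y": 0, "z": 0, "ax": 0, "ay": 0, "az": 0, "hand": 0}]}}

```text
time: 7.5
tool_pos: [0.5723, -0.1066, 0.2885]
orientation: [-2.126, -2.309, 0.01]
contact_force: [-0.1, -0.7, -0.9]
gripper_width: 0.0454
```

Run:
```python
from h import *
rep();zz('7',(310,30),(310,165))
```

```text
t 7.5 g [ 0.5725 -0.1066  0.3073] sh [-0.0443 -0.3094  0.3073] F [-0.1 -0.7 -0.9] w 0.0454 [(0.232, array([-0.0093,  0.3679])), (1.087, array([-0.0943,  0.2583]))]
```

View pics/z7.png

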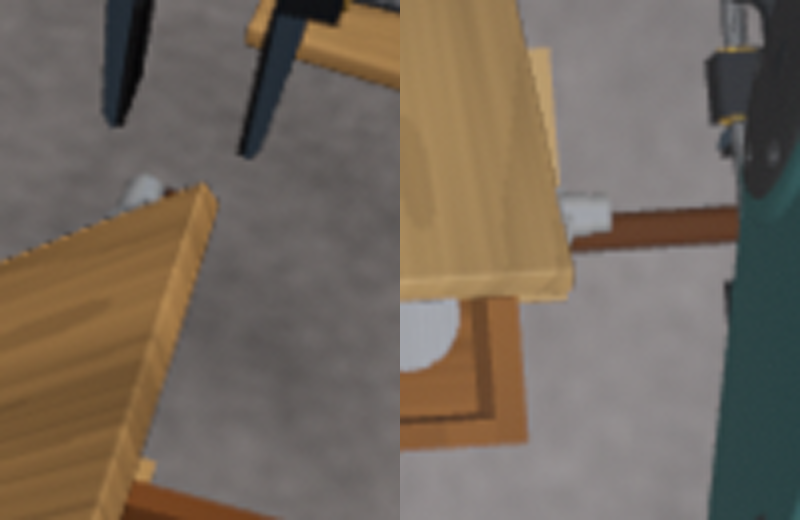

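Run:
```python
from h import *
t=tri([[346.3,78]],[[356.8,218.8]]);print(t,sh(t[0,:3]))
c,D=ray('top',[[388,221]])
for z in(.225,.234,.245):print(z,sh((c+D[0]*((z-c[2])/D[0,2]))))
```

```text
[[ 5.69468912e-01 -3.68501456e-02  3.24870838e-01  1.66082452e-04]] [-0.04142432 -0.23965008  0.32487084]
0.225 [-0.04202641 -0.30720067  0.225     ]
0.234 [-0.04252151 -0.30517845  0.234     ]
0.245 [-0.04312664 -0.30270683  0.245     ]
```

Emit:
{"name": "carry_out", "arguments": {"moves": [{"x": 0.2, "y": 0, "z": -3, "ax": 0, "ay": 0, "az": 0, "hand": 0}, {"x": 0, "y": 0, "z": -3, "ax": 0, "ay": 0, "az": 0, "hand": 0}, {"x": 0, "y": 0, "z": -1.8, "ax": 0, "ay": 0, "az": 0, "hand": 0}, {"x": 0, "y": 0, "z": 0, "ax": 0, "ay": 0, "az": 0, "hand": 0.3}]}}

```text
time: 8.0
tool_pos: [0.5757, -0.1067, 0.2094]
orientation: [-2.127, -2.311, 0.008]
contact_force: [0.2, 0.1, 0.4]
gripper_width: 0.0404
```

Run:
```python
from h import *
rep();print(grasp()[2][:,2])
```

```text
t 8.0 g [ 0.5757 -0.1066  0.2282] sh [-0.041  -0.3097  0.2282] F [0.2 0.1 0.4] w 0.0404 [(0.697, array([-0.0381,  0.1582]))]
[-0.00373943 -0.00313518 -0.99998809]
```

Emit:
{"name": "carry_out", "arguments": {"moves": [{"x": -0.1, "y": 0, "z": 0, "ax": 0, "ay": 0, "az": 0, "hand": 0.58}, {"x": 0, "y": 0, "z": 0, "ax": 0, "ay": 0, "az": 0, "hand": 0.58}, {"x": 0, "y": 0, "z": 0, "ax": 0, "ay": 0, "az": 0, "hand": 0.58}, {"x": 0, "y": 0, "z": 0, "ax": 0, "ay": 0, "az": 0, "hand": 0.58}, {"x": 0, "y": 0, "z": 0, "ax": 0, "ay": 0, "az": 0, "hand": 0.58}], "newtons": 10}}

```text
time: 8.5
tool_pos: [0.5764, -0.1071, 0.2132]
orientation: [2.126, 2.309, -0.004]
contact_force: [-0.6, 0.2, -1.3]
gripper_width: 0.0189
```

Run:
```python
from h import *
rep();zz('8',(310,30),(310,165))
```

```text
t 8.5 g [ 0.5764 -0.107   0.232 ] sh [-0.0404 -0.3101  0.232 ] F [-0.6  0.2 -1.3] w 0.0189 [(0.721, array([-0.0396,  0.162 ]))]
```

View pics/z8.png

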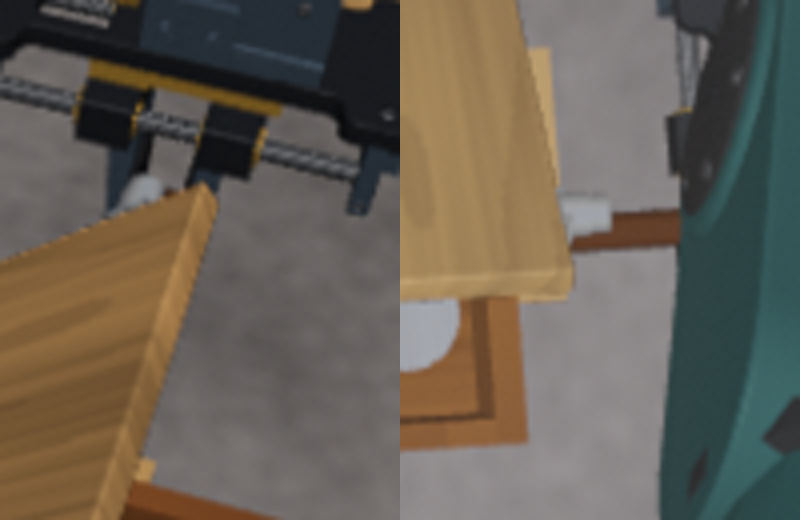

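The lid is unmoved and the fingers straddle the handle. Starting the drag, about 3 mm a row.

Emit:
{"name": "carry_out", "arguments": {"moves": [{"x": 0.3, "y": 0, "z": -0.2, "ax": 0, "ay": 0, "az": 0, "hand": 0.58}, {"x": 0.3, "y": 0, "z": -0.1, "ax": 0, "ay": 0, "az": 0, "hand": 0.58}, {"x": 0.3, "y": 0.1, "z": -0.1, "ax": 0, "ay": 0, "az": 0, "hand": 0.58}]}}

```text
time: 8.9
tool_pos: [0.5828, -0.1063, 0.2092]
orientation: [-2.126, -2.311, 0.012]
contact_force: [-8.1, -3.8, 5.7]
gripper_width: 0.0193
```

Run:
```python
from h import *
rep();zz('9',(310,30),(310,165))
```

```text
t 8.9 g [ 0.583  -0.1062  0.228 ] sh [-0.0338 -0.3099  0.228 ] F [-8.1 -3.8  5.7] w 0.0193 [(0.692, array([-0.0246,  0.1586]))]
```

View pics/z9.png

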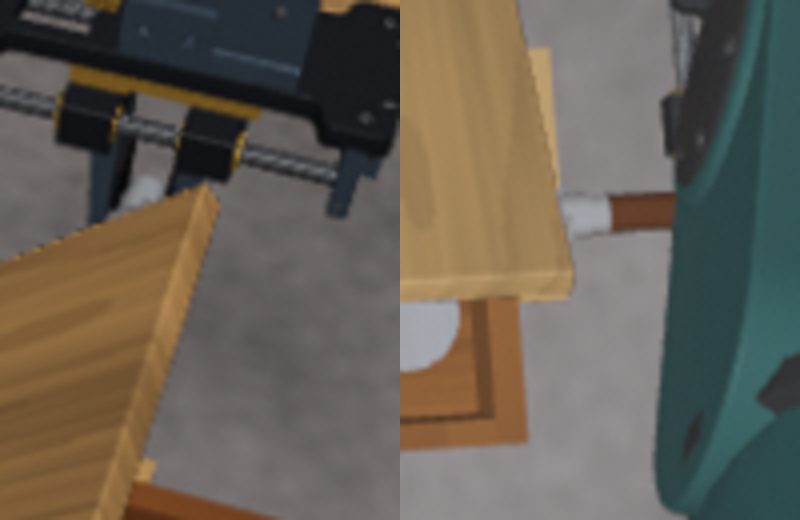

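Emit:
{"name": "carry_out", "arguments": {"moves": [{"x": 0.2, "y": 0, "z": 0.1, "ax": 0, "ay": 0, "az": 0, "hand": 0.58}, {"x": 0.2, "y": 0, "z": 0, "ax": 0, "ay": 0, "az": 0, "hand": 0.58}, {"x": 0.2, "y": 0.0, "z": 0, "ax": 0, "ay": 0, "az": 0, "hand": 0.58}]}}

```text
time: 9.3
tool_pos: [0.5894, -0.1058, 0.2095]
orientation: [-2.126, -2.31, 0.01]
contact_force: [-1.5, 0.2, -1.6]
gripper_width: 0.0191
```

Run:
```python
from h import *
rep();zz('10',(310,30),(310,165))
```

```text
t 9.3 g [ 0.5895 -0.1058  0.2283] sh [-0.0272 -0.31    0.2283] F [-1.5  0.2 -1.6] w 0.0191 [(0.687, array([-0.0123,  0.1599]))]
```

View pics/z10.png

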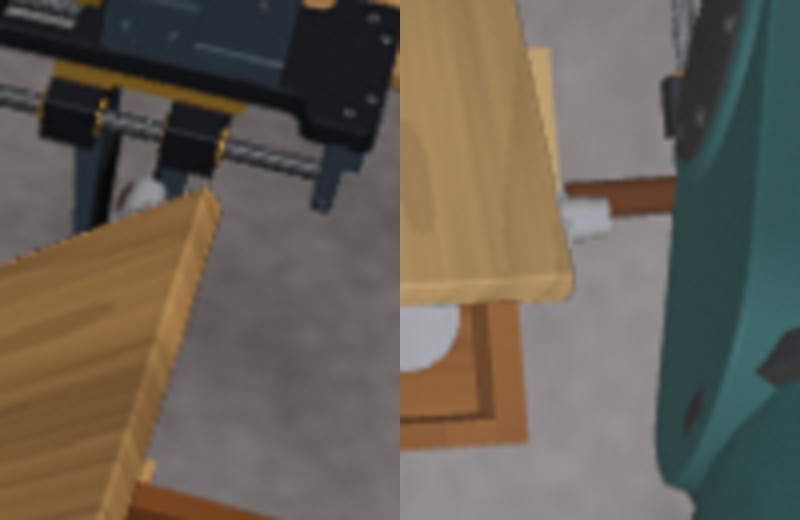

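Emit:
{"name": "carry_out", "arguments": {"moves": [{"x": 0.15, "y": 0, "z": 0, "ax": 0, "ay": 0, "az": 0, "hand": 0.58}, {"x": 0.15, "y": 0, "z": 0, "ax": 0, "ay": 0, "az": 0, "hand": 0.58}]}}

```text
time: 9.6
tool_pos: [0.593, -0.1059, 0.2098]
orientation: [-2.127, -2.311, 0.009]
contact_force: [-0.1, 0.7, -0.3]
gripper_width: 0.019
```

Run:
```python
from h import *
rep();zz('11',(310,30),(310,165))
```

```text
t 9.6 g [ 0.5931 -0.1059  0.2286] sh [-0.0236 -0.3104  0.2286] F [-0.1  0.7 -0.3] w 0.019 [(0.682, array([-0.0056,  0.161 ]))]
```

View pics/z11.png

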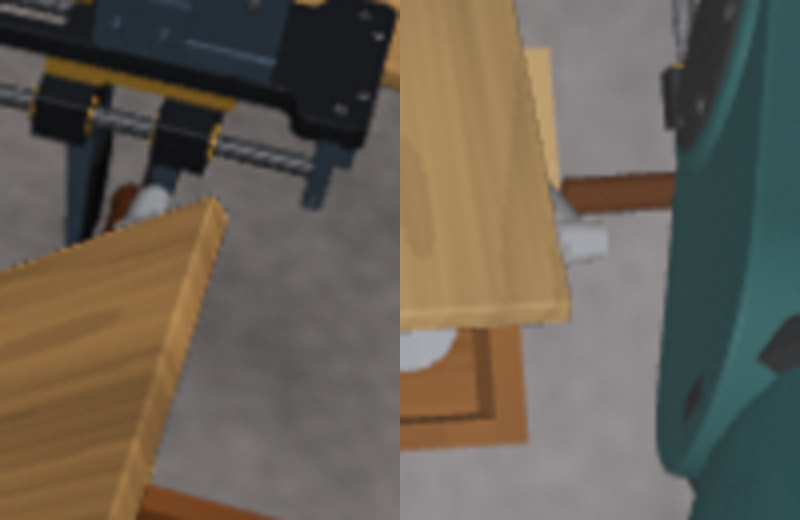

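Run:
```python
from h import *
for x,t_ in (((346.3,78),(356.8,218.8)),((347.8,79.8),(356.3,225.5))):
    t=tri([x],[t_]);s=sh(t[0,:3]);print(t[0,3],s,'a',np.arccos((.12-s[0])/.215),np.arcsin((s[2]-.18)/.215))
rep()
zz('12',(310,30),(310,165))
```

```text
0.00016608245172970883 [-0.04142432 -0.23965008  0.32487084] a 0.7215075757998946 0.7393636536971776
0.006989294628374806 [-0.04767732 -0.23819044  0.32360342] a 0.6762990897768976 0.7314142944656314
t 9.7 g [ 0.5934 -0.1059  0.2288] sh [-0.0234 -0.3104  0.2288] F [ 0.6 -0.4  0.1] w 0.0193 [(0.683, array([-0.0052,  0.1612]))]
```

View pics/z12.png

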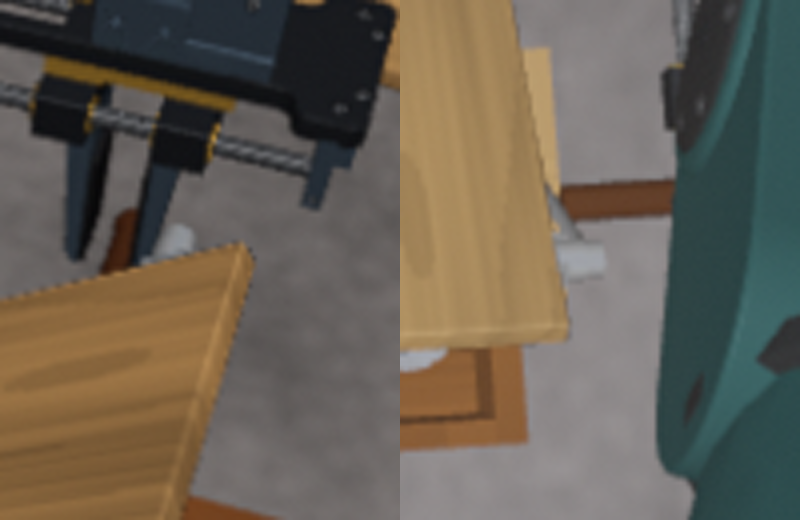

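Run:
```python
from h import *
for x,t_ in (((354.2,90),(356,230)),):
    t=tri([x],[t_]);s=sh(t[0,:3]);print(t[0,3],s,'a',np.arccos((.12-s[0])/.215),np.arcsin((s[2]-.18)/.215))
rep()
zz('13',(310,30),(310,165))
```

```text
0.0004692838619446032 [-0.05671295 -0.24035839  0.30480765] a 0.6060214654834218 0.6193434880969116
t 9.8 g [ 0.5932 -0.1059  0.2287] sh [-0.0236 -0.3104  0.2287] F [-0.5 -0.7 -0.1] w 0.0189 [(0.683, array([-0.0055,  0.1611]))]
```

View pics/z13.png

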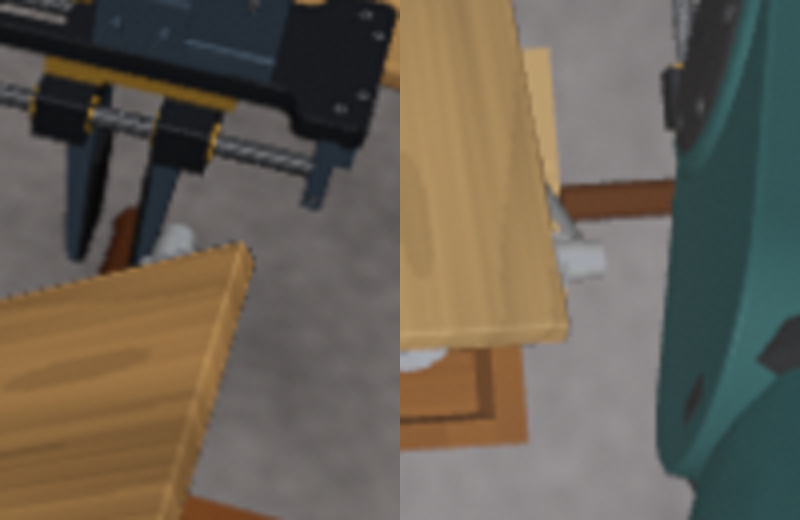

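The lid dropped 0.12 rad and has stopped at 0.61, against 0.62 predicted for the foot home in a hole at -8 mm. The wrist force is near zero, so I'll open the fingers and check.

Emit:
{"name": "carry_out", "arguments": {"moves": [{"x": -0.3, "y": 0, "z": 0, "ax": 0, "ay": 0, "az": 0, "hand": -0.3}, {"x": 0, "y": 0, "z": 0, "ax": 0, "ay": 0, "az": 0, "hand": -0.3}, {"x": 0, "y": 0, "z": 0, "ax": 0, "ay": 0, "az": 0, "hand": -0.3}, {"x": 0, "y": 0, "z": 0, "ax": 0, "ay": 0, "az": 0, "hand": -0.3}, {"x": 0, "y": 0, "z": 0, "ax": 0, "ay": 0, "az": 0, "hand": -0.3}, {"x": 0, "y": 0, "z": 0, "ax": 0, "ay": 0, "az": 0, "hand": -0.3}]}}

```text
time: 10.5
tool_pos: [0.5897, -0.106, 0.2101]
orientation: [-2.127, -2.311, 0.009]
contact_force: [0.0, 0.2, -0.7]
gripper_width: 0.0592
```

Emit:
{"name": "carry_out", "arguments": {"moves": [{"x": 0, "y": 0, "z": 2, "ax": 0, "ay": 0, "az": 0, "hand": -0.3}, {"x": 0, "y": 0, "z": 4, "ax": 0, "ay": 0, "az": 0, "hand": -0.3}, {"x": 0, "y": 0, "z": 4, "ax": 0, "ay": 0, "az": 0, "hand": -0.3}, {"x": 0, "y": -3, "z": 3, "ax": 0, "ay": 0, "az": 0, "hand": -0.3}, {"x": 0, "y": -5, "z": 0, "ax": 0, "ay": 0, "az": 0, "hand": -0.3}, {"x": 0, "y": -5, "z": 0, "ax": 0, "ay": 0, "az": 0, "hand": -0.3}, {"x": 0, "y": -5, "z": 0, "ax": 0, "ay": 0, "az": 0, "hand": -0.3}, {"x": 0, "y": -4, "z": 0, "ax": 0, "ay": 0, "az": 0, "hand": -0.3}]}}

```text
time: 11.3
tool_pos: [0.5883, -0.3277, 0.3467]
orientation: [2.119, 2.318, -0.009]
contact_force: [0.4, 0.4, 0.6]
gripper_width: 0.0593
```

Run:
```python
from h import *
rep();zz('14',(320,50),(310,165))
```

```text
t 11.3 g [ 0.5884 -0.3276  0.3655] sh [-0.0469 -0.531   0.3655] F [0.4 0.4 0.6] w 0.0593 [(0.478, array([-0.0282,  0.433 ]))]
```

View pics/z14.png

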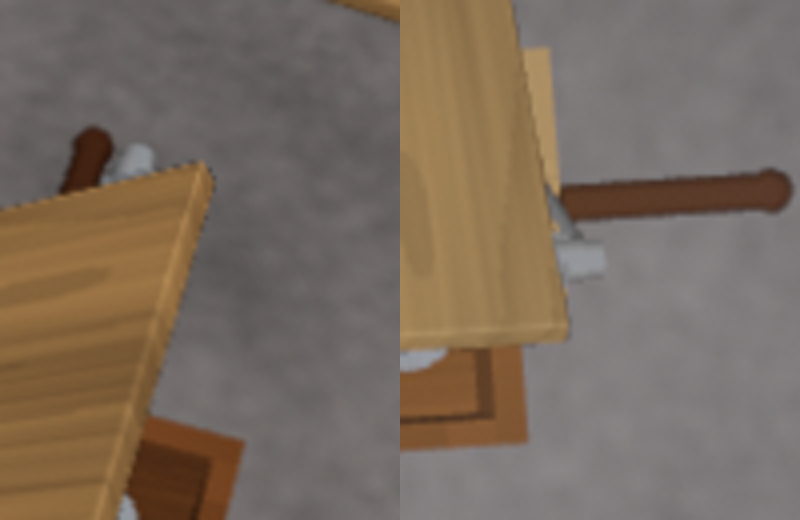

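View pics/s14.png

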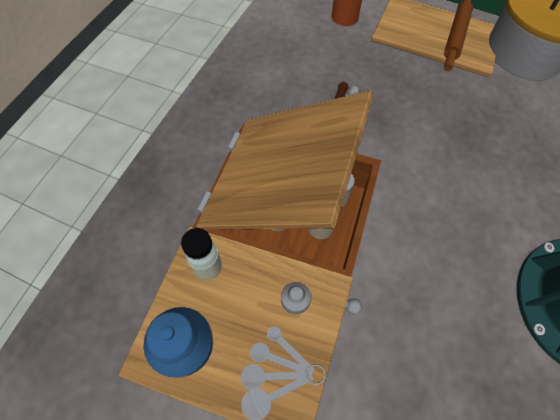

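View pics/t14.png

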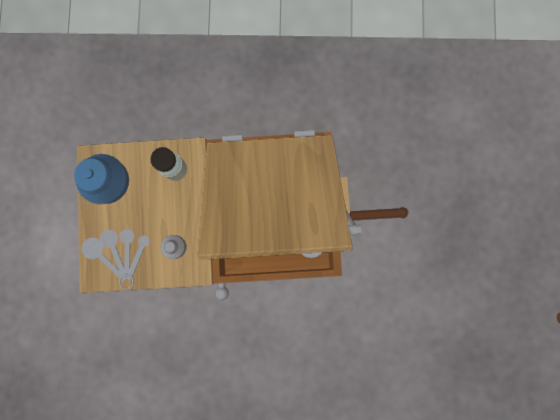

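Run:
```python
from h import *
t=tri([(353.8,90),(342.9,85.7)],[(356,229.8),(402.9,212.1)])
p,b=[sh(r[:3]) for r in t];print(t[:,3],p,b,np.hypot(*(b-p)[[0,2]]),'foot',p+(b-p)*160/90)
for n in('scene','top'):print(proj(n,[w([-.0285,-.33,.2189])]))
snap('scene','s15');print(np.abs(cv2.imread('pics/s15.png').astype(int)-cv2.imread('pics/s14.png')).max())
```

```text
[7.53663762e-04 4.02912678e-05] [-0.05626108 -0.24041668  0.3045504 ] [-0.02792482 -0.3359335   0.21461757] 0.09429134277658595 foot [-0.0058855  -0.41022436  0.14466982]
[[342.7571404  86.294187 ]]
[[400.04978091 212.42245315]]
4
```

Run:
```python
from h import *
print(arm.hand_in())
```

```text
the job is handed in; nothing more can be done
None
```

The lid is open and propped, with the rod's foot home in the rail hole. I handed the job in at about 11.5 s on the robot's clock, with the hand well clear of everything.

- **What I did:** I raised the lid by the rod's handle to about 0.8 rad. I then moved the foot over the rail and dragged it back with loosely opened fingers, under the lid's own weight, until it dropped into the hole. The first top picture had already shown the hole at about shelf x -8 mm.
- **What went wrong:** The handle slipped out of the 25 N grip as I moved over the rail. The foot landed on the rail top about 36 mm in front of the hole, and the lid stayed up at about 0.73 rad. I took hold of the handle again and carried on from there. The slip may have set the foot down harder than intended. The highest wrist force I read was about 11 N, during the drag.
- **Last checks:**
  - **Lid angle:** It stands at about 0.61 rad, against 0.62 predicted with the foot home and about 0.71 if the foot were on the rail top.
  - **Foot position:** From the pin and handle in both views, the foot works out at x -6 mm and z 145 mm. Home is z 152 and the rail top is z 164. That measurement is good to only 5–7 mm (it gave a 94 mm handle distance instead of 90), but it rules out the rail top.
  - **Stability:** Two pictures taken after I let go show no movement.
  - **Other things:** The drawer and the things on the shelf top look untouched.

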